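# Release the sheep's head from the tilted spring chuck and stand it on the green tile

### The job

The freshly coated white sheep's head is locked in the leaning spring chuck. Pull the chuck's brass collar back along its leaning axis, turn it counter-clockwise to its open stop and let it settle into the green notches so that it stays open; then lift the head out and stand it upright on its steel foot in the middle of the mint-green tile, lowering it into place rather than dropping it. Leave the collar open, and do not shift anything else on the table.

Things in the scene. Friction and masses are not known exactly. Their poses are not given: they have to be found in the camera images.
- stand: The spring chuck's fixed stand: grey base plate 150 x 120 x 14 mm flat on the table, z up. From it a dark steel barrel, 33 mm diameter, leans 0.55 rad (31.5 degrees) from vertical towards the stand's -x side, roughly towards the robot. The brass collar sits near the barrel's outer end, the head in the end. A grey boss at the barrel's foot is 50 mm or more below the collar's centre along the axis.
- collar_center (a point): Centre of the brass spring collar, an octagonal open sleeve 52 mm across flats and 24 mm tall (-12 to +12 mm along z). z = the leaning chuck axis, pointing up and outwards; x = normal of one of two flats with red stripes; the eight flats are 45 degrees apart, so any multiple of 45 degrees about z is a good grasp. The frame moves and turns with the collar.
- seat (a point): Fixed point of the chuck: where head_center lies when the head is fully seated, 38 mm out along the axis from the locked collar's centre. The head's crown is 53 mm out from that collar centre, so the gripper straddles the head while its fingertips pinch the upper 12 to 18 mm of the collar. Below the collar is a fixed notched ring of 48 mm diameter, narrower than the collar, then only barrel.
- collar_pull (a joint): How far the collar is pulled out along its axis (m), away from the base: 0 locked, 0.012 the limit. A spring pulls it back with 6 N at 0, rising 0.5 N per mm. Two teeth under the collar sit in notches of the fixed ring, so it can turn only while pulled out more than 0.008, best 0.010 to 0.011. Resting in the open notches it reads 0.004.
- collar_turn (a joint): Turn of the collar (rad), counter-clockwise seen looking down on it (right-handed about z of collar_center): 0 to 0.05 locked (red-floored notches), 1.309 (75 degrees) the open stop, where the teeth drop into green-floored notches (they fit from about 1.24 on). In between they ride on the ring at 0.008. Friction 0.03 N m. When open, the collar's inner lugs no longer cover the plug's crossbar.
- head_center (a point): Middle of the white sheep's head to be released: barrel-shaped, 34 mm diameter (full width over the middle 14 mm), 30 mm tall, small white nose and ears, black eyes, on a steel plug; 60 g. z = its axis, foot to crown. In the chuck, the opened collar's top is 22 mm below this point. The foot sits 9 mm deep: pull straight out along the axis by at least 40 mm to clear the collar.
- head: The white head with its plug; origin at the centre of the underside of its flat round foot (24 mm diameter), z up its axis; head_center is 48 mm above. A crossbar 38 x 9 x 5 mm lies 10 to 15 mm above the underside, then a neck of 14 mm diameter up to the head at 33 mm.
- green_tile_top (a point): Middle of the top face of the mint-green round tile, 110 mm diameter, 10 mm thick, fixed flat on the table. A head standing on it has its head_center 48 mm above this point.
- pink_tile_top (a point): Middle of the top face of the pink round tile, same size; a finished brown head stands on it. The two tiles may change places. Not to be used.
- painted_head_center (a point): Middle of the finished brown sheep's head that stands on the pink tile, same shape and size as the white one; leave alone.
- tub_mid (a point): Middle of a white plastic tub, 110 mm diameter, 110 mm tall; bystander.
- paint_red_mid (a point): Middle of a white paint bottle with red label, 48 mm diameter, 140 mm tall; bystander.
- tape_mid (a point): Middle of a roll of paper tape lying flat, 90 mm diameter, 24 mm tall; bystander.
- tumbler_mid (a point): Middle of a drinking glass, 72 mm diameter, 100 mm tall; bystander.
- spoon_mid (a point): A steel spoon lying on the table; bystander.
- brush_mid (a point): A red paint brush lying on the table; bystander.
Mind the look-alikes: they are no part of the job. Leave any orange or purple look-alike of the head alone.

How it is judged:
On the way, in this order (a step that is already met when the one before it is completed fails the run):
1. the collar is pulled back out of its locked notches while the head is still seated (value of joint collar_pull above 0.007 m and distance between head_center and seat below 0.01 m), for 0.05 s.
2. the collar is turned to its open stop and has settled in the open notches, the head still in the chuck (value of joint collar_turn above 1.15 rad and value of joint collar_pull below 0.0065 m and distance between head_center and seat below 0.012 m), for 0.2 s.
3. the white head is lowered, still held by the fingers, to within about 10 mm of standing on the green tile (contact force between the fingers and head above 0.3 N and horizontal distance between head_center and green_tile_top below 0.045 m and z of head_center in the frame of green_tile_top below 0.058 m), for 0.05 s.
At the end, for the whole second after the job is handed in: The collar rests in its open notches (turned more than 1.15 rad and out by less than 6.5 mm), and the white head stands still and upright (within 0.12 rad) on its foot on the green tile, its axis within 35 mm of the tile's middle, released (value of joint collar_turn above 1.15 rad and value of joint collar_pull below 0.0065 m and horizontal distance between head_center and green_tile_top below 0.035 m and z of head_center in the frame of green_tile_top between 0.042 and 0.054 m and angle between head_center's own z axis and vertical below 0.12 rad and linear speed of head below 0.02 m/s); the robot touches nothing.
It fails at once if a bystander (tub, bottle, tape, glass, spoon, brush or the painted head) is shifted by more than 30 mm (distance of any of tub_mid, paint_red_mid, tape_mid, tumbler_mid, spoon_mid, brush_mid, painted_head_center from where it was at the start of the episode above 0.03 m).
It also fails if it takes over 51 s, if anything falls off the work surface, if the arm or the gripper's body presses on something with over 40 N, if the wrist force passes 120 N, or if a joint passes its speed limit or range.

### The arm

A 6-joint arm with a two-finger parallel gripper is mounted at the origin on the work surface. World frame = base frame: x ahead of the robot, y to its left, z up, the work surface at z = 0. Lengths are in m, angles in rad, forces in N, time in s.
With the tool pointing down it reaches from about 0.375 to 0.825 m from the base axis. Payload 5.5 kg.
Tool frame: the origin (TCP) lies on the centre line of the jaws, within the pads' length; the fingertips stand 22 mm ahead of it and the grasp point (between the pads) lies 3 mm ahead of it; x points along the fingers, z is the direction in which the jaws open and shut, and the axes are right-handed (so a half turn about x gives the same grasp; the last joint's range is limited). The gripper opens to 85 mm and grips with 20 to 120 N. Pads are 22 mm wide; open, the fingers measure 114 mm over their backs; the gripper's body (76 mm by 85 mm) begins 54 mm behind the grasp point. The pads swing forward as they close: fully open they stand 13 mm farther back than shut.
Start: joints at [-1.147, 0.314, -0.047, 1.21, 0, 1.571], TCP at [0.247, -0.547, 0.253] pointing down, gripper open.
Joint ranges: [-2.67, 2.67], [-0.69, 1.73], [-1.03, 1.25], [-2.08, 2.16], [-1.42, 1.45], [-3.14, 3.14]. Speed limits (rad/s): [2.39, 2.39, 3.01, 3.14, 3.14, 3.14].

### API

Orientations are given as a unit quaternion [x, y, z, w].
In Python, from rig import env gives the robot as it stands. The module is installed in compiled form; this text tells all that it offers.
- The arm moves only by the shell command python3 -m jog 'ROWS' [FORCE]. ROWS is JSON, a list of rows, each a list of 7 numbers: the shift along the tool's x, y, z in mm, then the turn, a rotation vector about the tool's x, y, z in units of 5 degrees (1.0 is 5 degrees), then the finger opening in mm, from 0 to 85.4. In form: [[dx, dy, dz, ax, ay, az, hand], ...]. A call has 1 to 20 rows; each row is the pose to reach, as a shift and turn from the pose commanded when the call began, along the tool's axes at that moment; what a row does not reach only later rows make up. A row lasts 1/8 s, in which the tool goes at most 62.5 mm and 10.7 degrees, less where a joint would pass 70% of its speed; a pose out of reach is approached as far as the arm can. A call with a gripper value outside its range is refused whole. The fingers move at their own pace and stop on an object; FORCE is the grip in N (left out, the last holds). Time passes only in rows, so rows that repeat a pose let the fingers close. It gives the time, the measured TCP pose, the force and the opening at its end, in the units of the state.
- env.observe(): the state, without advancing time (a new reading comes with each control period).
- env.snapshot(name): name is "scene" or "side" or "wrist"; returns a dict with "image" (480x640x3 uint8, red, green, blue), "range_z" (480x640 float32, m along the optical axis (not along the pixel's ray), 0 where there is no reading), "K" (3x3 intrinsics, pixels), "R" (3x3) and "t" (3): a world point X has camera coordinates R X + t; the wrist camera has in their place "T_tool_cam" (4x4, takes a point from camera to tool coordinates, whose origin is the TCP and whose axes are the tool frame's). Camera axes: x right, y down, z forward; pixel columns grow to the right and rows downward; lengths in m; the calibration is good to about 2 mm. A picture is of the moment at which its call begins: read the wrist's pose just before it.
- env.sign_off(): hands the job in, once; it reports no verdict.
The state is a dict: "t": time; "qpos": joint angles; "qd": joint speeds; "joint_torque": joint torques, N m; "tool_pos": TCP position; "orientation": TCP orientation; "ft_force": force on the tool from outside, world axes, zero at the start; "ft_torque": the same for the moment, N m; "finger_gap": finger opening in m.
Only numpy, scipy, OpenCV 4.12 (cv2) and the standard library are available. Lean on these libraries where they do the work, as an engineer would, in place of code of your own. Each camera call takes 0.05 s, during which the arm holds its last target. There are 200 camera calls.

## Working session

There is one attempt and no reset: what is moved stays moved. The work goes in short steps, Python scripts to look and compute and a shell command to move; the robot and the scene stay as the last step left them, time stands still between calls to the robot, and variables do not carry over. Pictures are saved under pics/ and viewed, about 8 in all and at most 12, crops included, and the job is handed in when it is done.

```bash
mkdir -p pics; python3 - <<'E'
from rig import env
import cv2,numpy as np
s=env.observe();print(s['t'],s['tool_pos'],s['orientation'],s['ft_force'],s['finger_gap'])
for n in("scene","side"):
    d=env.snapshot(n);np.savez(n+"0.npz",**{k:v for k,v in d.items()})
    cv2.imwrite(f"pics/{n}0.png",d["image"][...,::-1]);print(n,d["K"],d["R"],d["t"])
E
```

```text
0.0 [ 0.24653399 -0.54646042  0.25243924] [ 0.38395232  0.59447511 -0.38333243  0.5934949 ] [-0.40490909  0.30170608  0.10548367] 0.08512528905395257
scene [[600.35413795   0.         328.99198079]
 [  0.         600.35413795 246.92299017]
 [  0.           0.           1.        ]] [[ 0.00748908  0.99997079  0.00152617]
 [ 0.70221173 -0.00417248 -0.71195595]
 [-0.71192879  0.00640359 -0.70222247]] [-0.06672639 -0.32874263  1.67818848]
side [[599.89120647   0.         318.77357563]
 [  0.         599.89120647 244.13895642]
 [  0.           0.           1.        ]] [[-0.99496083 -0.09932533 -0.01369063]
 [-0.05478663  0.65293397 -0.75543078]
 [ 0.08397249 -0.75087397 -0.65508542]] [0.58485817 0.08232682 1.26429285]
```

View pics/scene0.png

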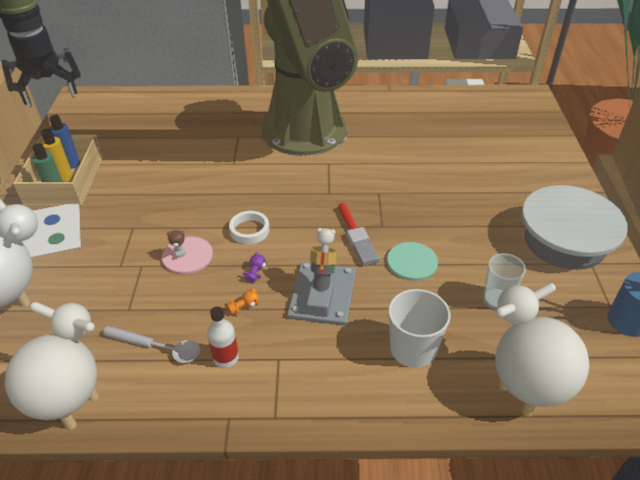

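View pics/side0.png

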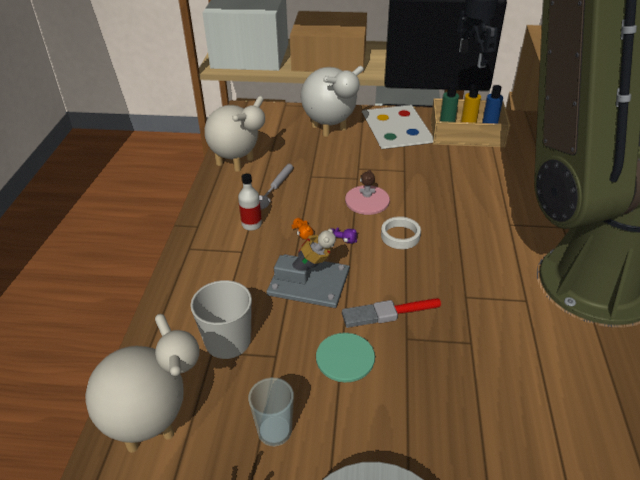

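The scene view shows the chuck at about (323,265), with the head at (326,236) and the brass collar at (323,257). The green tile is at (412,261), with the brush between them at (357,235). The side view shows the head at (326,239), the collar at (316,255) and the green tile at (345,357). Next I'll measure them.

```bash
cat > h.py <<'E'
import numpy as np,cv2
from scipy.spatial.transform import Rotation as Ro
def cloud(d):
    z=d["range_z"].astype(float);v,u=np.indices(z.shape);K=d["K"]
    c=np.stack([(u-K[0,2])/K[0,0]*z,(v-K[1,2])/K[1,1]*z,z],-1)
    return (c-d["t"])@d["R"]        # world
def ray(d,u,v,h):
    r=d["R"].T@np.linalg.inv(d["K"])@[u,v,1];o=-d["R"].T@d["t"]
    return o+r*(h-o[2])/r[2]
def tri(d1,p1,d2,p2):
    P=[d["K"]@np.c_[d["R"],d["t"]] for d in(d1,d2)]
    X=cv2.triangulatePoints(P[0],P[1],np.array(p1,float),np.array(p2,float))[:,0];return X[:3]/X[3]
def hsv(d): return cv2.cvtColor(d["image"],cv2.COLOR_RGB2HSV).astype(int)
E
python3 - <<'E'
from h import *
S=dict(np.load("scene0.npz"));D=dict(np.load("side0.npz"))
cen={}
for n,d in(("scene",S),("side",D)):
    P=cloud(d);H=hsv(d);ok=d["range_z"]>0
    g=(abs(H[...,0]-78)<12)&(H[...,1]>70)&ok&(P[...,2]<.03)&(abs(P[...,1])<.5)
    k,l,st,c=cv2.connectedComponentsWithStats(g.astype(np.uint8));i=1+st[1:,4].argmax()
    v,u=np.nonzero(l==i);q=np.array([ray(d,a,b,.01)[:2] for a,b in zip(u,v)])
    (cc,r)=cv2.minEnclosingCircle(q.astype(np.float32));print(n,"green",st[i],cc,r,q.mean(0),"z",np.median(P[l==i][:,2]))
    x0,x1,y0,y1=(285,362,220,325) if n=="scene" else (262,352,222,305)
    m=np.zeros(ok.shape,bool);m[y0:y1,x0:x1]=1
    pl=m&ok&(P[...,2]>.008)&(P[...,2]<.02)&(H[...,1]<80)
    q=P[pl][:,:2].astype(np.float32);print(" plate",pl.sum(),cv2.minAreaRect(q),np.median(P[pl][:,2]))
    b=m&ok&(abs(H[...,0]-20)<9)&(H[...,1]>110)&(P[...,2]>.07)
    v,u=np.nonzero(b);print(" brass",len(v),u.min(),u.max(),v.min(),v.max(),P[b].mean(0),P[b].min(0),P[b].max(0))
    w=m&ok&(H[...,1]<60)&(H[...,2]>120)&(P[...,2]>.14)
    v,u=np.nonzero(w);print(" white",len(v),u.min(),u.max(),v.min(),v.max(),P[w].mean(0),P[w].min(0),P[w].max(0))
    A=P[w]
    from scipy.optimize import least_squares
    f=least_squares(lambda x:np.linalg.norm(A-x,axis=1)-.017,A.mean(0),loss='soft_l1',f_scale=.002);print(" headfit",f.x,f.cost)
    cr=d["image"][y0-10:y1+10,x0-10:x1+10,::-1];cv2.imwrite(f"pics/crop_{n}.png",cv2.resize(cr,None,fx=4,fy=4,interpolation=2))
a,b=[cv2.imread(f"pics/crop_{n}.png") for n in("scene","side")]
h=max(a.shape[0],b.shape[0]);f=lambda i:cv2.copyMakeBorder(i,0,h-i.shape[0],0,0,0)
cv2.imwrite("pics/crops.png",cv2.resize(np.hstack([f(a),f(b)]),(800,int(800*h/(a.shape[1]+b.shape[1])))))
E
```

```text
scene green [334 270   1   1   1] (0.5488436222076416, 0.07328789681196213) 9.999999747378752e-05 [0.5488436 0.0732879] z 0.011828175328435499
 plate 2317 ((0.5491552352905273, 0.06163877248764038), (0.12694062292575836, 0.2783427834510803), 77.3035888671875) 0.013842144232548028
 brass 389 309 336 246 268 [0.60167288 0.04988808 0.10632634] [0.56510797 0.02260695 0.08219118] [0.6224336  0.07615729 0.12407188]
 white 108 317 334 228 236 [0.57051054 0.05408347 0.14334327] [0.55733214 0.03877851 0.14005303] [0.58438875 0.0721142  0.14817086]
 headfit [0.56871811 0.0541834  0.1296766 ] 0.0001611864426246924
side green [ 316  333   59   49 2218] (0.5140917301177979, 0.24767830967903137) 0.05698900669813156 [0.51386928 0.24870564] z 0.009536903628185794
 plate 2076 ((0.5981807708740234, 0.007552921772003174), (0.21181482076644897, 0.15068700909614563), 80.4471664428711) 0.01363796777801857
 brass 377 300 329 235 263 [0.59168976 0.06373985 0.10339387] [0.56079706 0.02735752 0.07660378] [0.61996467 0.08119448 0.12379448]
 white 99 320 332 229 240 [0.56563939 0.0594444  0.14347198] [0.55422465 0.03973201 0.14013034] [0.57804119 0.07506153 0.14890566]
 headfit [0.56630152 0.05700508 0.12971818] 0.00015227613907740578
```

View pics/crops.png

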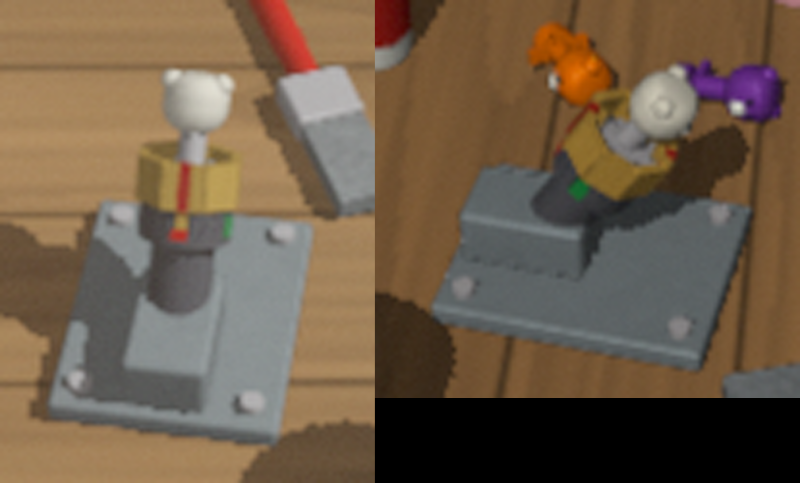

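```bash
python3 - <<'E'
from h import *
S=dict(np.load("scene0.npz"));D=dict(np.load("side0.npz"))
H=hsv(S);print("hsv",H[261,412],S["range_z"][261,412],cloud(S)[261,412], hsv(D)[357,345])
for d,bx in((S,(370,455,235,290)),(D,(305,390,325,390))):
    h=hsv(d);m=np.zeros(h.shape[:2],np.uint8);m[bx[2]:bx[3],bx[0]:bx[1]]=1
    g=((h[...,0]>65)&(h[...,0]<90)&(h[...,1]>60)&(m>0)).astype(np.uint8)
    c=max(cv2.findContours(g,0,2)[0],key=cv2.contourArea);e=cv2.fitEllipse(c)
    q=np.array([ray(d,*p,.01)[:2] for p in c[:,0]],np.float32);print("green",e,ray(d,*e[0],.01),cv2.minEnclosingCircle(q))
sc=lambda p:(275+p[0]/3.865,210+p[1]/3.865)
si=lambda p:(252+(p[0]-375)/3.865,212+p[1]/3.865)
B=np.array([ray(S,*sc(p),.017) for p in((122,215),(283,233),(250,402),(78,380))]);print(B)
for a,b in((0,3),(1,2)):v=B[b]-B[a];print("x yaw",np.degrees(np.arctan2(v[1],v[0])),np.linalg.norm(v))
for a,b in((0,1),(3,2)):v=B[b]-B[a];print("y yaw",np.degrees(np.arctan2(-v[0],v[1])),np.linalg.norm(v))
C=np.array([ray(D,*si(p),.017) for p in((720,213),(679,327),(463,287))]);print(C)
for n,p,q in(("head",sc((197,103)),si((664,104))),):print(n,tri(S,p,D,q))
for n,d,bx in(("sc",S,(309,342,222,246)),("si",D,(312,345,222,255))):
    h=hsv(d);m=np.zeros(h.shape[:2],bool);m[bx[2]:bx[3],bx[0]:bx[1]]=1
    w=m&(h[...,1]<50)&(h[...,2]>150);k,l,st,c=cv2.connectedComponentsWithStats(w.astype(np.uint8));i=1+st[1:,4].argmax();print(n,st[i],c[i])
def proj(d,X):
    p=d["K"]@(d["R"]@X+d["t"]);return p[:2]/p[2]
h=tri(S,sc((197,103)),D,si((664,104)))
for yaw in(0,-4,-8):
    y=np.radians(yaw);a=np.array([-np.sin(.55)*np.cos(y),-np.sin(.55)*np.sin(y),np.cos(.55)])
    for k in(0,26,38,50,75):
        X=h-a*k/1000;p,q=proj(S,X),proj(D,X);print(yaw,k,X.round(4),((p-[275,210])*3.865).round(),((q-[252,212])*3.865+[375,0]).round())
E
```

```text
hsv [ 77  66 193] 1.2984685 [0.52440453 0.24232178 0.01129707] [ 76  95 151]
green ((411.8925476074219, 260.94696044921875), (35.54240798950195, 48.699798583984375), 99.02748107910156) [0.52299017 0.2423668  0.01      ] ((0.5214787125587463, 0.2425733059644699), 0.05523257330060005)
green ((345.0703125, 357.04595947265625), (47.769996643066406, 57.7567024230957), 92.09992218017578) [0.51371157 0.2495585  0.01      ] ((0.514092743396759, 0.24788238108158112), 0.057187315076589584)
[[ 0.54228044  0.01481392  0.017     ]
 [ 0.55642266  0.10323917  0.017     ]
 [ 0.67468667  0.08277835  0.017     ]
 [ 0.65962142 -0.00563067  0.017     ]]
x yaw -9.883561757354862 0.11910871226577577
x yaw -9.81556312746437 0.12002091815033969
y yaw -9.086598887321232 0.08954902648336979
y yaw -9.670542599676265 0.08968342437456563
[[0.53765187 0.01420925 0.017     ]
 [0.55292093 0.10363129 0.017     ]
 [0.67110826 0.08392456 0.017     ]]
head [0.5659614  0.05513112 0.12709232]
sc [317 228  18  16 200] [326.485 234.515]
si [319 229  14  16 156] [325.6474359  237.65384615]
0 0 [0.566  0.0551 0.1271] [195. 100.] [661. 107.]
0 26 [0.5796 0.0551 0.1049] [195. 149.] [636. 138.]
0 38 [0.5858 0.0551 0.0947] [195. 172.] [624. 152.]
0 50 [0.5921 0.0551 0.0845] [195. 194.] [612. 166.]
0 75 [0.6052 0.0551 0.0632] [195. 241.] [589. 195.]
-4 0 [0.566  0.0551 0.1271] [195. 100.] [661. 107.]
-4 26 [0.5795 0.0542 0.1049] [193. 149.] [636. 137.]
-4 38 [0.5858 0.0537 0.0947] [192. 172.] [624. 151.]
-4 50 [0.592  0.0533 0.0845] [192. 194.] [613. 164.]
-4 75 [0.6051 0.0524 0.0632] [190. 241.] [589. 191.]
-8 0 [0.566  0.0551 0.1271] [195. 100.] [661. 107.]
-8 26 [0.5794 0.0532 0.1049] [191. 149.] [636. 136.]
-8 38 [0.5856 0.0524 0.0947] [190. 172.] [625. 149.]
-8 50 [0.5918 0.0515 0.0845] [188. 194.] [614. 162.]
-8 75 [0.6048 0.0497 0.0632] [185. 241.] [591. 188.]
```

```bash
cat >> h.py <<'E'
yw=np.radians(-9.6)
ax=np.array([-np.sin(.55)*np.cos(yw),-np.sin(.55)*np.sin(yw),np.cos(.55)])
n0=np.array([np.cos(.55)*np.cos(yw),np.cos(.55)*np.sin(yw),np.sin(.55)]) # collar x
def frame(x,z): return np.c_[x,np.cross(z,x),z]
def plan(s,pos,R):
    R0=Ro.from_quat(s['orientation']);d=R0.inv().apply(np.array(pos)-s['tool_pos'])*1e3
    return d.round(1),(np.degrees((R0.inv()*Ro.from_matrix(R)).as_rotvec())/5).round(2)
E
python3 - <<'E'
from h import *
from rig import env
s=env.observe();R0=Ro.from_quat(s['orientation']).as_matrix();print(R0.round(3),s['qpos'])
c=np.array([.586,.0525,.0955])
for k in range(8):
    z=Ro.from_rotvec(ax*k*np.pi/4).apply(n0);print(k*45,z.round(2),plan(s,c+.15*ax,frame(-ax,z)))
s=env.observe()
d=env.snapshot("wrist");print(d["T_tool_cam"].round(3),d["K"])
E
```

```text
[[-0.001  0.912  0.411]
 [ 0.001  0.411 -0.912]
 [-1.     0.    -0.001]] [-1.14702297e+00  3.14138396e-01 -4.79658055e-02  1.21018166e+00
  4.02244132e-05  1.57085868e+00]
0 [ 0.84 -0.14  0.52] (array([  29.8,  490.6, -450.1]), array([-10.93,  -5.8 ,   3.08]))
45 [0.71 0.6  0.37] (array([  29.8,  490.6, -450.1]), array([-19.66,  -7.16,   0.68]))
90 [0.17 0.99 0.  ] (array([  29.8,  490.6, -450.1]), array([-28.28,  -7.99,  -2.45]))
135 [-0.48  0.8  -0.37] (array([  29.8,  490.6, -450.1]), array([32.57,  7.13,  5.89]))
180 [-0.84  0.14 -0.52] (array([  29.8,  490.6, -450.1]), array([24.03,  3.6 ,  6.8 ]))
225 [-0.71 -0.6  -0.37] (array([  29.8,  490.6, -450.1]), array([15.34,  0.65,  6.8 ]))
270 [-0.17 -0.99 -0.  ] (array([  29.8,  490.6, -450.1]), array([ 6.6 , -1.88,  6.12]))
315 [ 0.48 -0.8   0.37] (array([  29.8,  490.6, -450.1]), array([-2.17, -4.03,  4.87]))
[[-0.001 -0.298  0.954 -0.121]
 [ 0.    -0.954 -0.298  0.076]
 [ 1.    -0.     0.001  0.001]
 [ 0.     0.     0.     1.   ]] [[382.7291008    0.         316.73439748]
 [  0.         382.7291008  238.64326896]
 [  0.           0.           1.        ]]
```

```bash
python3 -m jog '[[2,41,-38,0,0,0,85],[5,82,-75,0,0,0,85],[7,123,-113,0,0,0,85],[10,164,-150,-0.2,-0.4,0.5,85],[12,205,-188,-0.5,-1,1.2,85],[15,245,-225,-0.8,-1.5,1.8,85],[17,286,-263,-1.1,-2,2.4,85],[20,327,-300,-1.4,-2.6,3.1,85],[22,368,-338,-1.7,-3.1,3.8,85],[25,409,-375,-2,-3.6,4.4,85],[27,450,-413,-2.17,-4.03,4.87,85],[30,490,-450,-2.17,-4.03,4.87,85],[30,490,-450,-2.17,-4.03,4.87,85],[30,490,-450,-2.17,-4.03,4.87,85]]'
python3 - <<'E'
from h import *
from rig import env
s=env.observe();print(s['qpos'],s['tool_pos']);d=env.snapshot("wrist")
np.savez("w1.npz",p=s['tool_pos'],q=s['orientation'],**d);cv2.imwrite("pics/w1.png",d["image"][...,::-1])
E
```

```text
t: 1.9
tool_pos: [0.5077, 0.0647, 0.2227]
orientation: [0.369, 0.422, -0.254, 0.788]
ft_force: [0.5, 0.0, 0.3]
finger_gap: 0.0851
[ 0.25833939 -0.20892681 -0.82175812  0.44998722 -0.21924587  2.72370493] [0.50767973 0.06466167 0.22269177]
```

View pics/w1.png

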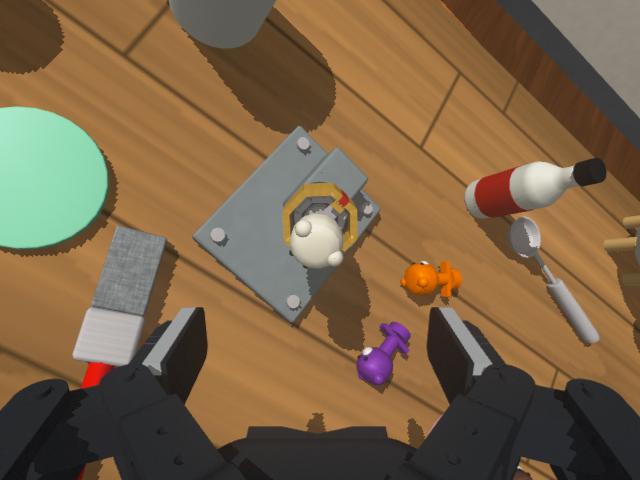

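```bash
cat >> h.py <<'E'
def wcam(p,q,d):
    T=d["T_tool_cam"];R=Ro.from_quat(q).as_matrix();Rc=R@T[:3,:3];o=p+R@T[:3,3]
    e=dict(d);e["R"]=Rc.T;e["t"]=-Rc.T@o;return e
def collar(d,c,bx):
    P=cloud(d);H=hsv(d);m=np.zeros(H.shape[:2],bool);m[bx[2]:bx[3],bx[0]:bx[1]]=1
    B=np.c_[n0,np.cross(ax,n0),ax]
    b=m&(abs(H[...,0]-20)<9)&(H[...,1]>110)&(d["range_z"]>0)
    L=(P[b]-c)@B*1e3;print("brass",len(L),"axial pct",np.percentile(L[:,2],[5,25,50,75,90,97]).round(1))
    # silhouette: cast onto top plane along rays
    v,u=np.nonzero(b);o=-d["R"].T@d["t"];r=(np.linalg.inv(d["K"])@np.c_[u,v,np.ones(len(u))].T).T@d["R"]
    X=o+r*(((c+.012*ax-o)@ax)/(r@ax))[:,None];Q=(X-c)@B*1e3
    for k in range(4):
        a=k*np.pi/4;e=Q[:,0]*np.cos(a)+Q[:,1]*np.sin(a);print(k*45,"extent",e.min().round(1),e.max().round(1),"mid",((e.min()+e.max())/2).round(1))
    return b,Q
E
python3 - <<'E'
from h import *
f=dict(np.load("w1.npz"));d=wcam(f["p"],f["q"],f);c=np.array([.586,.0525,.0955])
B=np.array([ray(d,*p,.017) for p in((218,235),(303,144),(368,210),(293,302))]);print(B.round(4))
for i in range(4):
    v=B[(i+1)%4]-B[i];print(np.degrees(np.arctan2(v[1],v[0])).round(1),np.linalg.norm(v).round(4))
b,Q=collar(d,c,(270,370,170,280))
h=hsv(d);m=np.zeros(h.shape[:2],bool);m[208:275,285:348]=1
w=(m&(h[...,1]<45)&(h[...,2]>140)).astype(np.uint8);k,l,st,cc=cv2.connectedComponentsWithStats(w);i=1+st[1:,4].argmax();print(st[i],cc[i])
P=cloud(d)[l==i];L=(P-c)@np.c_[n0,np.cross(ax,n0),ax]*1e3;print(np.percentile(L,[3,50,97],axis=0).round(1))
g=((h[...,0]>65)&(h[...,0]<90)&(h[...,1]>60)).astype(np.uint8);g[:,150:]=0
q=max(cv2.findContours(g,0,2)[0],key=cv2.contourArea)[:,0];q=q[q[:,0]>3]
X=np.array([ray(d,*p,.01)[:2] for p in q]);A=np.c_[2*X,np.ones(len(X))];s=np.linalg.lstsq(A,(X**2).sum(1),rcond=None)[0];print("tile",s[:2],np.sqrt(s[2]+s[:2]@s[:2]))
r=cv2.resize(f["image"][165:285,260:380,::-1],(600,600));cv2.imwrite("pics/w1c.png",r)
E
```

```text
[[ 0.5544  0.1022  0.017 ]
 [ 0.6731  0.0827  0.017 ]
 [ 0.658  -0.0086  0.017 ]
 [ 0.5392  0.0131  0.017 ]]
-9.4 0.1203
-99.4 0.0925
169.7 0.1207
80.3 0.0904
brass 2903 axial pct [-116.5  -99.6   -0.7   12.9   13.6   14.2]
0 extent -21.4 55.4 mid 17.0
45 extent -37.7 41.7 mid 2.0
90 extent -54.9 27.8 mid -13.6
135 extent -40.0 22.6 mid -8.7
[ 290  208   53   57 2306] [316.94709454 238.51864701]
[[ -9.5 -12.8   7.6]
 [  5.7   2.9  53.2]
 [ 17.3  16.2  55.5]]
tile [0.51504277 0.24335767] 0.05425195230083517
```

View pics/w1c.png

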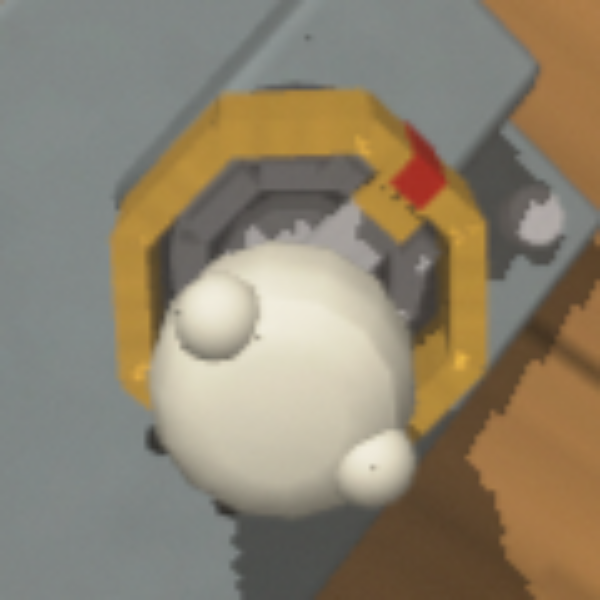

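```bash
python3 - <<'E'
from h import *
f=dict(np.load("w1.npz"));d=wcam(f["p"],f["q"],f);c=np.array([.586,.0525,.0955])
P=cloud(d);H=hsv(d);B=np.c_[n0,np.cross(ax,n0),ax];L=(P-c)@B*1e3
b=(abs(H[...,0]-20)<9)&(H[...,1]>110)&(L[...,2]>9)&(L[...,2]<18)&(np.hypot(L[...,0],L[...,1])<40)
l=L[b];print(len(l),np.median(l[:,2]))
for k in range(4):
    a=k*np.pi/4;e=l[:,0]*np.cos(a)+l[:,1]*np.sin(a);q=np.percentile(e,[.5,99.5]);print(k*45,q.round(1),q.mean().round(1))
# edge orientation: max extent width vs angle offset
for o in range(-8,9,2):
    print(o,[np.ptp(np.percentile(l[:,0]*np.cos(a)+l[:,1]*np.sin(a),[.5,99.5])).round(1) for a in np.radians([o+45,o+135])])
Q,_=np.linalg.eigh(np.cov(l.T));n=_[:,0];print("normal",n.round(3))
E
```

```text
1238 13.038790374312658
0 [-20.5  31.1] 5.3
45 [-14.7  29.8] 7.6
90 [-25.7  26.2] 0.2
135 [-29.2  22. ] -3.6
-8 [np.float64(43.7), np.float64(52.7)]
-6 [np.float64(43.5), np.float64(52.3)]
-4 [np.float64(43.6), np.float64(51.9)]
-2 [np.float64(44.1), np.float64(51.5)]
0 [np.float64(44.5), np.float64(51.2)]
2 [np.float64(44.9), np.float64(51.2)]
4 [np.float64(45.6), np.float64(51.4)]
6 [np.float64(46.4), np.float64(51.6)]
8 [np.float64(47.1), np.float64(51.9)]
normal [0.007 0.    1.   ]
```

```bash
cat >> h.py <<'E'
c0=np.array([.586,.0525,.0955]);
c1=c0+.0052*n0+.0002*np.cross(ax,n0)+.001*ax
RG=frame(-ax,Ro.from_rotvec(-ax*np.pi/4).apply(n0))
def measure(d,c,lo=-5,hi=6):
    P=cloud(d);H=hsv(d);B=np.c_[n0,np.cross(ax,n0),ax];L=(P-c)@B*1e3
    b=(abs(H[...,0]-20)<9)&(H[...,1]>110)&(L[...,2]>12+lo)&(L[...,2]<12+hi)&(np.hypot(L[...,0],L[...,1])<36)
    l=L[b];print(len(l),"top",np.median(l[:,2]).round(2))
    for k in range(4):
        a=k*np.pi/4;e=l[:,0]*np.cos(a)+l[:,1]*np.sin(a);q=np.percentile(e,[.5,99.5]);print(k*45,q.round(1),q.mean().round(1))
E
python3 - <<'E'
from h import *
from rig import env
s=env.observe();print(c1.round(4),plan(s,c1+.08*ax,RG))
for n in("scene","side"):print(n);measure(dict(np.load(n+"0.npz")),c1)
E
```

```text
[0.5899 0.052  0.0991] (array([68.9,  5.9,  2.8]), array([0.  , 0.02, 0.02]))
scene
106 top 9.79
0 [-22.5  29. ] 3.3
45 [-27.9  27.3] -0.3
90 [-27.3  24.6] -1.3
135 [-30.4  26.7] -1.9
side
173 top 10.71
0 [-26.9  24.7] -1.1
45 [-26.2  27.1] 0.4
90 [-24.4  29.4] 2.5
135 [-26.4  27.6] 0.6
```

```bash
python3 -m jog '[[23,2,1,0,0,0,85],[46,4,2,0,0,0,85],[69,6,3,0,0,0,85],[69,6,3,0,0,0,85],[69,6,3,0,0,0,85]]'
python3 - <<'E'
from h import *
from rig import env
s=env.observe();print(s['qpos'],s['tool_pos'],s['ft_force']);d=env.snapshot("wrist")
np.savez("w2.npz",p=s['tool_pos'],q=s['orientation'],**d);cv2.imwrite("pics/w2.png",d["image"][...,::-1])
measure(wcam(s['tool_pos'],s['orientation'],d),c1)
for k in(40,25,19):print(k,plan(s,c1+k/1e3*ax,RG))
E
```

```text
t: 2.58
tool_pos: [0.5493, 0.0587, 0.1683]
orientation: [0.37, 0.421, -0.255, 0.788]
ft_force: [-0.2, 0.2, -0.2]
finger_gap: 0.0848
[ 0.21804471 -0.06189202 -0.84441963  0.27182026 -0.20048506  2.69029961] [0.54925744 0.05868978 0.16827005] [-0.16810329  0.20230344 -0.24700664]
2195 top 12.01
0 [-25.3  26. ] 0.3
45 [-18.1  26. ] 3.9
90 [-25.8  26.1] 0.1
135 [-25.7  25.7] 0.0
40 (array([40.5, -0.5, -1. ]), array([-0.01,  0.03,  0.01]))
25 (array([55.5, -0.5, -1. ]), array([-0.01,  0.03,  0.01]))
19 (array([61.5, -0.5, -1.1]), array([-0.01,  0.03,  0.01]))
```

View pics/w2.png

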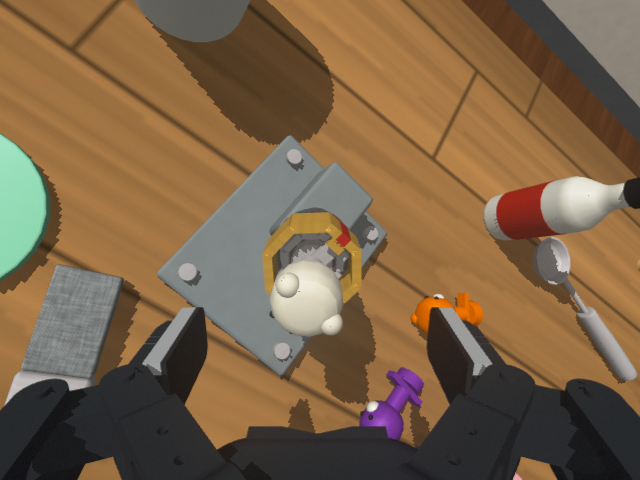

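```bash
python3 -m jog '[[16,0,0,0,0,0,85],[32,0,-0.5,0,0,0,85],[48,-0.5,-1,0,0,0,85],[60,-0.5,-1,0,0,0,85],[63.5,-0.5,-1,0,0,0,85],[63.5,-0.5,-1,0,0,0,85],[63.5,-0.5,-1,0,0,0,56],[63.5,-0.5,-1,0,0,0,48],[63.5,-0.5,-1,0,0,0,40],[63.5,-0.5,-1,0,0,0,40],[63.5,-0.5,-1,0,0,0,40],[63.5,-0.5,-1,0,0,0,40]]' 70
python3 - <<'E'
from h import *
from rig import env
s=env.observe();print(s['tool_pos'],((s['tool_pos']-c1)@np.c_[n0,np.cross(ax,n0),ax]*1e3).round(1),s['ft_force'],s['finger_gap'],s['qpos'])
E
```

```text
t: 4.12
tool_pos: [0.5812, 0.0555, 0.1139]
orientation: [0.37, 0.422, -0.253, 0.788]
ft_force: [-8.9, 2.9, 11.7]
finger_gap: 0.0505
[0.58120417 0.05553475 0.11394549] [-0.   2.  17.5] [-8.92437666  2.9496651  11.71502084] 0.05048551574866967 [ 0.19286448  0.08055601 -0.85879409  0.10955446 -0.18524319  2.66572177]
```

```bash
python3 -m jog '[[-2,0,0,0,0,0,40],[-4,0,0,0,0,0,40],[-6,0,0,0,0,0,40],[-8,0,0,0,0,0,40],[-10,0,0,0,0,0,40],[-11,0,0,0,0,0,40],[-11,0,0,0,0,0,40],[-11,0,0,0,0,0,40]]'
python3 - <<'E'
from h import *
from rig import env
s=env.observe();print(((s['tool_pos']-c1)@np.c_[n0,np.cross(ax,n0),ax]*1e3).round(1),s['ft_force'],s['ft_force']@ax,s['finger_gap'])
d=env.snapshot("wrist");measure(wcam(s['tool_pos'],s['orientation'],d),c1,-3,15)
cv2.imwrite("pics/w3.png",d["image"][...,::-1])
E
```

```text
t: 5.12
tool_pos: [0.5762, 0.0563, 0.1222]
orientation: [0.37, 0.422, -0.253, 0.788]
ft_force: [7.7, 2.3, -10.1]
finger_gap: 0.05
[-0.   1.9 27.2] [  7.68437749   2.32508733 -10.08187315] -12.352649812428872 0.05001466732805584
5419 top 21.13
0 [-24.9  26. ] 0.6
45 [-17.1  26.1] 4.5
90 [-25.7  26. ] 0.2
135 [-25.1  24.9] -0.1
```

```bash
cat > st.py <<'E'
from h import *
from rig import env
s=env.observe();R=Ro.from_quat(s['orientation']);F=s['ft_force']
t=np.cross(ax,RG[:,2]);z=R.as_matrix()[:,2]
print("loc",((s['tool_pos']-c1)@np.c_[n0,np.cross(ax,n0),ax]*1e3).round(1),"F tool",R.inv().apply(F).round(1),"M tool",R.inv().apply(s['ft_torque']).round(2),"gap",round(s['finger_gap']*1e3,1),"turn",np.degrees(np.arctan2(z@t,z@RG[:,2])).round(1),"tilt err",np.degrees(np.arccos(-R.as_matrix()[:,0]@ax)).round(2))
E
python3 -m jog '[[-1.1,0,0,0,0,0,40],[-1.1,0,0,-1,0,0,40],[-1.1,0,0,-2.5,0,0,40],[-1.1,0,0,-4,0,0,40],[-1.1,0,0,-4,0,0,40]]'; python3 st.py
```

```text
t: 5.8
tool_pos: [0.5753, 0.0567, 0.1228]
orientation: [0.227, 0.46, -0.176, 0.84]
ft_force: [8.2, 2.5, -11.1]
finger_gap: 0.0502
loc [-0.5  2.2 28.2] F tool [13.4  3.8 -0.9] M tool [-0.07  0.86  0.79] gap 50.2 turn 20.1 tilt err 0.05
```

```bash
python3 -m jog '[[0,0,0,-1.5,0,0,40],[0,0,0,-3,0,0,40],[0,0,0,-4.5,0,0,40],[0,0,0,-6,0,0,40],[0,0,0,-7.5,0,0,40],[0,0,0,-9,0,0,40],[0,0,0,-9,0,0,40]]'; python3 st.py
```

```text
t: 6.68
tool_pos: [0.5744, 0.0569, 0.1221]
orientation: [-0.111, 0.493, 0.014, 0.863]
ft_force: [5.9, 4.6, -10.7]
finger_gap: 0.0499
loc [-1.7  2.2 28. ] F tool [11.8  5.6  0.7] M tool [-0.03  0.4   1.34] gap 49.9 turn 65.2 tilt err 0.14
```

```bash
python3 -m jog '[[0,0,0,-1,0,0,40],[0,0,0,-2,0,0,40],[0,0,0,-2.3,0,0,40],[0,0,0,-2.3,0,0,40]]'; python3 st.py; python3 -m jog '[[2,0,0,0,0,0,40],[4,0,0,0,0,0,40],[6,0,0,0,0,0,40],[6.5,0,0,0,0,0,40],[6.5,0,0,0,0,0,40]]'; python3 st.py
```

```text
t: 7.18
tool_pos: [0.5742, 0.0568, 0.1219]
orientation: [-0.196, 0.489, 0.063, 0.848]
ft_force: [5.3, 4.6, -11.6]
finger_gap: 0.0503
loc [-1.9  2.1 28. ] F tool [12.3  5.8  0.9] M tool [1.14 0.28 1.51] gap 50.3 turn 76.5 tilt err 0.16
t: 7.8
tool_pos: [0.5774, 0.0563, 0.1166]
orientation: [-0.196, 0.489, 0.063, 0.848]
ft_force: [1.1, 5.7, -5.3]
finger_gap: 0.0499
loc [-2.   2.1 21.7] F tool [4.6 6.3 0.8] M tool [1.09 0.49 1.58] gap 49.9 turn 76.5 tilt err 0.16
```

```bash
python3 -m jog '[[0.5,0,0,0.3,0,0,40],[0.5,0,0,0.3,0,0,50],[0.5,0,0,0.3,0,0,60],[0.5,0,0,0.3,0,0,75],[0.5,0,0,0.3,0,0,85],[0.5,0,0,0.3,0,0,85],[0.5,0,0,0.3,0,0,85]]'; python3 st.py
python3 - <<'E'
from h import *
from rig import env
s=env.observe();d=env.snapshot("wrist");measure(wcam(s['tool_pos'],s['orientation'],d),c1,-3,15)
cv2.imwrite("pics/w4.png",d["image"][...,::-1])
R=frame(-ax,Ro.from_rotvec(ax*np.pi/4).apply(n0));c2=c1+.001*np.cross(ax,n0)
print(plan(s,c2+.043*ax,R))
E
```

```text
t: 8.68
tool_pos: [0.579, 0.0551, 0.1176]
orientation: [-0.186, 0.489, 0.055, 0.85]
ft_force: [0.9, -0.5, -0.4]
finger_gap: 0.0851
loc [ 0.1  1.1 21.7] F tool [ 0.9 -0.6  0.4] M tool [0.01 0.45 0.29] gap 85.1 turn 75.0 tilt err 0.11
4602 top 15.88
0 [-27.7  26.3] -0.7
45 [-27.1  26.6] -0.3
90 [-22.3  27.2] 2.4
135 [-19.3  27.6] 4.2
(array([-21.3,  -0.1,  -0.1]), array([-2.99, -0.  ,  0.02]))
```

View pics/w4.png

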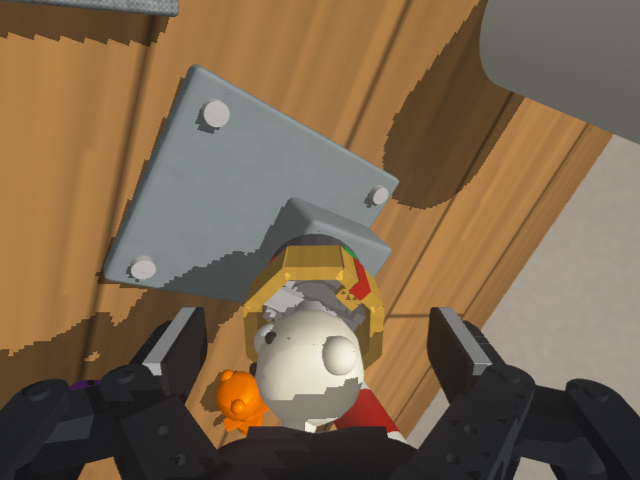

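```bash
python3 -m jog '[[-7,0,0,0,0,0,85],[-14,0,0,-1,0,0,85],[-21.3,0,0,-2,0,0,85],[-21.3,0,0,-3,0,0,85],[-21.3,0,0,-3,0,0,70],[-21.3,0,0,-3,0,0,50],[-21.3,0,0,-3,0,0,36],[-21.3,0,0,-3,0,0,25],[-21.3,0,0,-3,0,0,25],[-21.3,0,0,-3,0,0,25]]' 40; python3 st.py
```

```text
t: 9.98
tool_pos: [0.5677, 0.0569, 0.1356]
orientation: [-0.296, 0.478, 0.118, 0.819]
ft_force: [-4.8, -0.6, 5.4]
finger_gap: 0.0313
loc [-0.3  1.1 43. ] F tool [-7.  -0.2 -1.8] M tool [0.01 0.79 0.41] gap 31.3 turn 90.0 tilt err 0.11
```

```bash
python3 -m jog '[[-3,0,0,0,0,0,25],[-8,0,0,0,0,0,25],[-14,0,0,0,0,0,25],[-22,0,0,0,0,0,25],[-30,0,0,0,0,0,25],[-40,0,0,0,0,0,25],[-50,0,0,0,0,0,25],[-60,0,0,0,0,0,25],[-70,0,0,0,0,0,25],[-80,0,0,0,0,0,25],[-80,0,0,0,0,0,25]]'; python3 st.py
python3 - <<'E'
from h import *
from rig import env
s=env.observe();print(s['qpos']);d=env.snapshot("wrist");measure(wcam(s['tool_pos'],s['orientation'],d),c1,-3,15)
np.savez("w5.npz",p=s['tool_pos'],q=s['orientation'],**d)
e=env.snapshot("side");np.savez("side1.npz",**e)
cv2.imwrite("pics/w5.png",np.hstack([cv2.resize(d["image"][...,::-1],(480,360)),cv2.resize(e["image"][150:310,250:400,::-1],(320,360))]))
# candidates: tool down over tile
T=np.array([.517,.2445,.01]);
for yaw in range(0,360,30):
    z=np.array([np.cos(np.radians(yaw)),np.sin(np.radians(yaw)),0]);print(yaw,plan(s,T+[0,0,.048+.005+.12],frame(np.array([0,0,-1.]),z)))
E
```

```text
t: 11.35
tool_pos: [0.5269, 0.0644, 0.2049]
orientation: [-0.296, 0.477, 0.118, 0.819]
ft_force: [0.3, -0.0, -0.6]
finger_gap: 0.0312
loc [  0.6   1.7 123.8] F tool [ 0.7  0.1 -0. ] M tool [-0.01  0.4   0.38] gap 31.2 turn 90.0 tilt err 0.14
[ 0.24459089 -0.15176339 -0.82476125  0.3841004  -0.21242895  1.14120253]
1712 top 15.89
0 [-27.7  26.1] -0.8
45 [-27.3  26.3] -0.5
90 [-23.4  26.9] 1.8
135 [-18.7  27.5] 4.4
0 (array([ -2.4, 156.4,  92.4]), array([6.9 , 5.71, 2.96]))
30 (array([ -2.4, 156.4,  92.4]), array([1.06, 4.68, 4.27]))
60 (array([ -2.4, 156.4,  92.4]), array([-4.79,  3.44,  5.37]))
90 (array([ -2.4, 156.4,  92.4]), array([-10.63,   1.99,   6.26]))
120 (array([ -2.4, 156.4,  92.4]), array([-16.45,   0.32,   6.92]))
150 (array([ -2.4, 156.4,  92.4]), array([-22.24,  -1.61,   7.32]))
180 (array([ -2.4, 156.4,  92.4]), array([-27.98,  -3.83,   7.39]))
210 (array([ -2.4, 156.4,  92.4]), array([-33.63,  -6.43,   7.05]))
240 (array([ -2.4, 156.4,  92.4]), array([30.04,  7.34, -4.69]))
270 (array([ -2.4, 156.4,  92.4]), array([24.32,  7.39, -2.35]))
300 (array([ -2.4, 156.4,  92.4]), array([18.55,  7.1 , -0.32]))
330 (array([ -2.4, 156.4,  92.4]), array([12.73,  6.52,  1.43]))
```

View pics/w5.png

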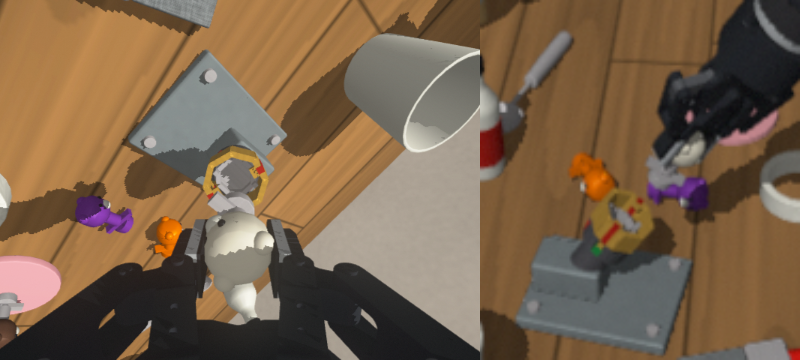

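```bash
python3 -m jog '[[0,16,9,0.1,0.4,0.4,25],[0,32,18,0.2,1,0.9,25],[-1,48,27,0.3,1.4,1.3,25],[-1,64,37,0.4,1.9,1.7,25],[-1,80,46,0.5,2.4,2.2,25],[-2,96,56,0.6,2.8,2.6,25],[-2,112,65,0.7,3.3,3,25],[-2,128,75,0.8,3.8,3.5,25],[-2,144,84,0.95,4.3,3.9,25],[-2,156,92,1.06,4.68,4.27,25],[-2,156.4,92.4,1.06,4.68,4.27,25],[-2,156.4,92.4,1.06,4.68,4.27,25]]'
python3 - <<'E'
from h import *
from rig import env
s=env.observe();R=Ro.from_quat(s['orientation']).as_matrix();print(R.round(3),s['qpos']);d=env.snapshot("wrist");w=wcam(s['tool_pos'],s['orientation'],d)
S=env.snapshot("scene");D=env.snapshot("side")
for e in(w,S,D):
    h=hsv(e);g=((h[...,0]>65)&(h[...,0]<90)&(h[...,1]>55)).astype(np.uint8)
    c=max(cv2.findContours(g,0,2)[0],key=cv2.contourArea)[:,0];X=np.array([ray(e,*p,.01)[:2] for p in c if 3<p[0]<636 and 3<p[1]<476])
    X=cv2.convexHull(X.astype(np.float32))[:,0]
    from scipy.optimize import least_squares
    f=least_squares(lambda x:np.hypot(*(X-x).T)-.055,X.mean(0),loss='soft_l1',f_scale=.001);print(len(c),f.x,f.cost)
cv2.imwrite("pics/w6.png",np.hstack([cv2.resize(i,(400,300)) for i in(d["image"][...,::-1],)]+[cv2.resize(D["image"][240:400,240:453,::-1],(400,300))]))
np.savez("w6.npz",p=s['tool_pos'],q=s['orientation'],**d)
for T in([.517,.2445],):print(plan(s,[*T,.063],R))
E
```

```text
t: 12.95
tool_pos: [0.5168, 0.2437, 0.181]
orientation: [-0.183, 0.684, 0.183, 0.682]
ft_force: [-1.1, -0.8, -0.5]
finger_gap: 0.0314
[[-0.002 -0.499  0.866]
 [-0.001  0.866  0.499]
 [-1.    -0.    -0.002]] [ 4.40754625e-01  3.00412192e-01 -2.33227279e-01  1.03948187e+00
 -2.57365241e-04  1.48854162e+00]
198 [0.51504633 0.24452934] 1.1375511419018735e-05
54 [0.52122075 0.24242342] 1.1030491844292871e-05
82 [0.51382713 0.2470406 ] 1.3403887400536466e-05
(array([118. ,   0.6,   0.9]), array([0., 0., 0.]))
```

View pics/w6.png

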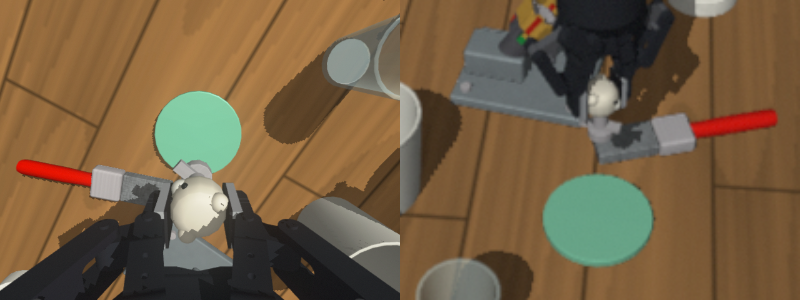

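```bash
python3 -m jog '[[20,0.6,0,0,0,0,25],[40,0.6,0,0,0,0,25],[60,0.6,0,0,0,0,25],[80,0.6,0,0,0,0,25],[95,0.6,0,0,0,0,25],[106,0.6,0,0,0,0,25],[112,0.6,0,0,0,0,25],[115,0.6,0,0,0,0,25],[115,0.6,0,0,0,0,25]]'; python3 st.py; python3 -m jog '[[0.7,0,0,0,0,0,25],[1.4,0,0,0,0,0,25],[1.4,0,0,0,0,0,25]]'; python3 st.py
```

```text
t: 14.22
tool_pos: [0.5166, 0.2447, 0.0668]
orientation: [-0.183, 0.684, 0.183, 0.682]
ft_force: [0.0, -0.9, -0.7]
finger_gap: 0.0314
loc [-105.9  177.8   27. ] F tool [ 0.7 -0.8 -0.4] M tool [-0.02  0.02 -0.02] gap 31.4 turn 89.1 tilt err 31.6
t: 14.6
tool_pos: [0.5165, 0.2447, 0.0653]
orientation: [-0.183, 0.684, 0.183, 0.682]
ft_force: [0.5, 0.7, -0.4]
finger_gap: 0.0311
loc [-106.7  177.7   25.8] F tool [0.4 0.3 0.8] M tool [ 0.05 -0.03  0.01] gap 31.1 turn 89.1 tilt err 31.61
```

```bash
python3 -m jog '[[0.7,0,0,0,0,0,25],[1.4,0,0,0,0,0,25],[1.4,0,0,0,0,0,25]]'; python3 st.py; python3 -m jog '[[0.7,0,0,0,0,0,25],[1.2,0,0,0,0,0,25],[1.2,0,0,0,0,0,25]]'; python3 st.py
```

```text
t: 14.98
tool_pos: [0.5164, 0.2446, 0.0637]
orientation: [-0.183, 0.684, 0.183, 0.682]
ft_force: [-0.6, 0.7, -0.4]
finger_gap: 0.0313
loc [-107.7  177.6   24.5] F tool [ 0.4  0.9 -0.2] M tool [-0.02 -0.02 -0.02] gap 31.3 turn 89.1 tilt err 31.63
t: 15.35
tool_pos: [0.5165, 0.2447, 0.0634]
orientation: [-0.183, 0.684, 0.183, 0.683]
ft_force: [-1.4, -1.7, 6.8]
finger_gap: 0.0312
loc [-107.7  177.7   24.2] F tool [-6.8 -0.7 -2.1] M tool [-0.06  0.62  0.08] gap 31.2 turn 89.1 tilt err 31.6
```

```bash
python3 -m jog '[[-0.6,0,0,0,0,0,25],[-0.6,0,0,0,0,0,33],[-0.6,0,0,0,0,0,37],[-0.6,0,0,0,0,0,45],[-0.6,0,0,0,0,0,60],[-0.6,0,0,0,0,0,85],[-0.6,0,0,0,0,0,85],[-0.6,0,0,0,0,0,85],[-15,0,0,0,0,0,85],[-40,0,0,0,0,0,85],[-80,0,0,0,0,0,85],[-130,0,0,0,0,0,85],[-130,0,0,0,0,0,85],[-130,0,0,0,0,0,85]]'
python3 - <<'E'
from h import *
from rig import env
s=env.observe();d=env.snapshot("wrist");w=wcam(s['tool_pos'],s['orientation'],d)
D=env.snapshot("side");S=env.snapshot("scene")
for e in(w,):
    h=hsv(e);P=cloud(e);m=(h[...,1]<60)&(h[...,2]>120)&(P[...,2]>.045)&(P[...,2]<.1)&(np.hypot(P[...,0]-.516,P[...,1]-.2445)<.05);print(m.sum(),P[m].min(0),P[m].max(0),np.percentile(P[m],[2,98],axis=0).mean(0))
P=cloud(D);measure(D,c1,-4,10)
cv2.imwrite("pics/f.png",np.hstack([cv2.resize(S["image"][180:310,270:443,::-1],(400,300)),cv2.resize(D["image"][240:400,240:453,::-1],(400,300))]))
E
```

```text
t: 17.1
tool_pos: [0.5168, 0.2447, 0.1931]
orientation: [-0.183, 0.683, 0.183, 0.683]
ft_force: [-0.1, 0.5, -0.2]
finger_gap: 0.0851
1939 [0.49541542 0.22656705 0.05129686] [0.53057504 0.26195783 0.07547644] [0.5130445  0.24540083 0.06618767]
114 top 14.34
0 [-8.2 26.2] 9.0
45 [-20.3  27.2] 3.5
90 [-27.6  23.1] -2.3
135 [-26.4   9.8] -8.3
```

View pics/f.png

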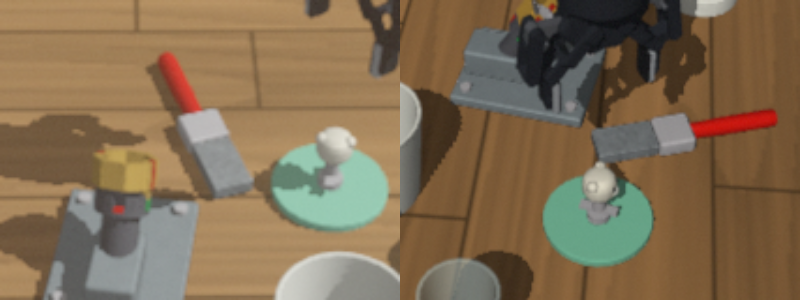

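```bash
python3 -c "
from rig import env
print(env.sign_off())"
```

```text
the job is handed in; nothing more can be done
None
```

I opened the chuck, moved the white head to the middle of the mint-green tile, released it and handed the job in at about 17 s.

- **Collar:** I pulled it out about 10.5 mm, turned it counter-clockwise until it pressed on the 75° stop (1.1 N m), then let it down. After I let go, and again with the head out, the wrist camera showed its top about 4 mm above the locked height. That is what it should read resting in the green notches.
- **Head:** I pulled it straight out 80 mm and lowered it until it touched the tile at 6.8 N, with the TCP at z = 0.063 m as predicted. I backed off 0.6 mm, released it and raised the gripper about 130 mm.
- **Final check:** The head stands upright, with its crown at about z = 0.075 m (0.073 expected). Its visible outline is centred at (0.513, 0.245), against (0.516, 0.2445) for the tile. The wrist force is near zero, and nothing next to the chuck or tile looked shifted. I did not measure the other bystanders again.

**Disagreements:**
- The three cameras differed by up to 9 mm on the tile's x position, well inside the 35 mm allowance.
- The last side-camera collar reading was partly hidden by the gripper (top at 14.3 mm instead of 15.9), so I relied on the earlier wrist readings and the final scene picture.

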